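# Start the board test: rocker, square key, round button

### The job

Start the board test at this electronics bench by pressing with your fingertips, in this order: press down the raised end of the rocker on the socket strip until it has tipped fully over, then push the square key on the sloped console fully in (it stays in), then press the round button of the two-button control box fully down and let it come back up. Press no other key or button, do not lift or shove the loose control box, and leave the other things on the bench where they are.

Things in the scene. Friction and masses are not known exactly. Their poses are not given: they have to be found in the camera images.
- strip: White socket strip, fixed to the bench: 260 x 65 mm, 45 mm high, with three round sockets and, at one end, a black rocker (56 mm long along the strip, 30 mm wide, pivot across it 54 mm above the bench). Origin on the bench under the rocker's pivot; the strip reaches from x = -50 to +210 mm. The rocker's raised end is on the -x side, the sockets on the +x side.
- rocker (a joint): Tip angle of the rocker, a shallow V. At 0 (it starts at 0 to 0.04) its -x half, 28 mm long, slopes up outward at 0.4 rad to 65 mm above the bench; the other half is level. Pressing the raised end down raises the value to the stop at 0.4, where the -x half is level, 9 mm above the strip's top. About 3 N near its outer end; no spring, stays where it is left.
- rocker_pad (a point): Point to press: on the upper face of the rocker's raised half, on the strip's centre line, 19 mm from the pivot along that half. It moves with the rocker: about 61 mm above the bench at first, 54 mm when tipped fully over.
- console: White desk console, fixed: 130 mm deep (x), 170 mm wide (y); screen and three keys on a top sloping at 0.21 rad, rising towards +x: 36 mm high at the -x edge, 50 in the middle, 64 at the +x edge. Origin on the bench under its centre. The keys lie in a row along y, about 28 mm to the -x side of the centre: the square one at y = -50 mm, two small round ones at y = +5 and +55 mm.
- square_key (a joint): Travel in m of the square key, 30 x 30 mm, at right angles to the sloped top: 0 = out, standing 9 mm proud; 0.006 = fully in, 3 mm proud. Takes about 3 N; no spring, it stays in.
- square_key_top (a point): Centre of the square key's upper face; moves with the key. Its z axis is the outward normal of the sloped face. About 53 mm above the bench when out.
- round_key0 (a joint): Travel in m of the round key in the middle of the row, 16 mm across, 9 mm proud, sprung; must not be pressed.
- round_key0_top (a point): Centre of the upper face of that round key.
- round_key1 (a joint): Travel in m of the round key at the +y end of the row, 16 mm across, 9 mm proud, sprung; must not be pressed.
- round_key1_top (a point): Centre of the upper face of that round key.
- control_box: Grey control box lying loose on the bench, about 0.8 kg, 84 x 150 mm and 50 mm high, with two black buttons on its level top. Origin at the centre of its underside; long side along y. Round button at y = +35 mm, bar-shaped one at y = -40 mm.
- start_button (a joint): Travel in m of the round button, 40 mm across: 0 = up, its top 12 mm above the box (62 mm above the bench); 0.006 = fully down. Sprung: about 2 N to start, 5 N fully down; comes back up by itself.
- start_top (a point): Centre of the round button's upper face; moves with the button.
- bar_button (a joint): Travel in m of the bar-shaped button, 42 x 18 mm, 12 mm proud, sprung; must not be pressed.
- bar_top (a point): Centre of the bar-shaped button's upper face.
- jar: Small amber jar, 40 mm across, 38 mm high, loose, about 60 mm to the strip's +y side near the rocker; leave alone. Origin at the centre of its underside.
- screwdriver: Screwdriver 150 mm long, loose, lying about 65 mm to the strip's -y side, about parallel to it; leave alone.
- mouse: Black computer mouse, 58 x 105 mm, 32 mm high, loose, about 115 mm to the console's -x side; leave alone. Origin at the centre of its underside.
- bottle: Blue bottle, 52 mm across, 130 mm high, loose, about 115 mm to the control box's +x side; leave alone. Origin at the centre of its underside.
- tray: Black divided parts tray, 80 x 120 mm, 30 mm high, loose, about 130 mm to the console's +x side; leave alone. Origin at the centre of its underside.
Mind the look-alikes: they are no part of the job. What is shaped like the console but blue or green is not meant.

How it is judged:
By the outcome, as a careful person would: the job done as asked, in the order asked, and still so for the second after the job is handed in, with the robot touching nothing.
It also fails if it takes over 48 s, if anything falls off the work surface, if the arm or the gripper's body presses on something with over 40 N, if the wrist force passes 120 N, or if a joint passes its speed limit or range.

### The arm

A 6-joint arm with a two-finger parallel gripper is mounted at the origin on the work surface. World frame = base frame: x ahead of the robot, y to its left, z up, the work surface at z = 0. Lengths are in m, angles in rad, forces in N, time in s.
With the tool pointing down it reaches from about 0.375 to 0.975 m from the base axis. Payload 3.8 kg.
Tool frame: the origin (TCP) lies midway between the tips of the shut fingers; the grasp point (between the pads) lies 19 mm behind it; z points along the fingers, x is the direction in which the jaws open and shut, and the axes are right-handed (so a half turn about z gives the same grasp; the last joint's range is limited). The gripper opens to 85 mm and grips with 20 to 120 N. Pads are 22 mm wide; open, the fingers measure 114 mm over their backs; the gripper's body (76 mm by 85 mm) begins 54 mm behind the grasp point. The pads swing forward as they close: fully open they stand 13 mm farther back than shut.
Start: joints at [-1.256, 0.264, 1.604, -0, 1.274, -0.037], TCP at [0.233, -0.634, 0.231] pointing down, gripper open.
Joint ranges: [-2.63, 2.63], [-0.94, 2.18], [0.31, 2.57], [-1.31, 4.45], [0, 2.66], [-2.55, 2.55]. Speed limits (rad/s): [2.57, 2.57, 3.14, 3.14, 3.14, 3.14].

### API

Orientations are given as a unit quaternion [w, x, y, z].
In Python, from station import * gives the robot as it stands.
- The arm moves only by the shell command python3 -m pendant 'ROWS' [OPENING] [FORCE]. ROWS is JSON, a list of rows, each an object of numbers: "x", "y", "z": the shift along the tool's x, y, z in m; "twist": the turn about the tool's z in rad. A call has exactly 10 rows; each row is the pose to reach, as a shift and turn from the pose commanded when the call began, along the tool's axes at that moment; what a row does not reach only later rows make up. A row lasts 1/10 s, in which the tool goes at most 50 mm and 8.59 degrees, less where a joint would pass 70% of its speed; a pose out of reach is approached as far as the arm can. A call with a gripper value outside its range is refused whole. OPENING is the closure, from -1 (fully open) to 1 (shut), set as the call begins (- or left out, the last holds). The fingers move at their own pace and stop on an object; FORCE is the grip in N (left out, the last holds). Time passes only in rows, so rows that repeat a pose let the fingers close, or fill a call up. It gives the time, the measured TCP pose, the force and the opening at its end, in the units of the state.
- observe(): the state, without advancing time (a new reading comes with each control period).
- camera(name): name is "scene" or "top" or "wrist"; returns a dict with "frame" (400x640x3 uint8, red, green, blue), "camera_matrix" (3x3 intrinsics, pixels), "extrinsics" (4x4, takes a point from camera to world coordinates). Camera axes: x right, y up, looking along -z (the intrinsics and any distortion apply to the point x, -y, -z); pixel columns grow to the right and rows downward; lengths in m; the calibration is good to about 2 mm. The wrist camera is an equidistant fisheye: a pixel r from the principal point sees the ray r / f radians off the axis. A picture is of the moment at which its call begins. There is no depth.
- job_done(): hands the job in, once; it reports no verdict.
The state is a dict: "time_s": time; "qpos": joint angles; "joint_velocities": joint speeds; "joint_torque": joint torques, N m; "eef_pos": TCP position; "ee_rot": TCP orientation; "ft_force": force on the tool from outside, world axes, zero at the start; "wrist_torque": the same for the moment, N m; "gripper_width": finger opening in m.
Only numpy, scipy, OpenCV 4.12 (cv2) and the standard library are available. Lean on these libraries where they do the work, as an engineer would, in place of code of your own. Each camera call takes 0.05 s, during which the arm holds its last target.

## Working session

There is one attempt and no reset: what is moved stays moved. The work goes in short steps, Python scripts to look and compute and a shell command to move; the robot and the scene stay as the last step left them, time stands still between calls to the robot, and variables do not carry over. Pictures are saved under pics/ and viewed, and the job is handed in when it is done.

```bash
ls; mkdir -p pics
python3 - <<'E'
from station import *
import cv2,json,numpy as np
s=observe()
print({k:np.round(v,3).tolist() for k,v in s.items()})
for n in("scene","top","wrist"):
    c=camera(n); cv2.imwrite(f"pics/{n}0.png",c["frame"][:,:,::-1]); np.savez(f"pics/{n}0.npz",**c)
    print(n,np.round(c["camera_matrix"],1).tolist(),np.round(c["extrinsics"],3).tolist(),[k for k in c])
E
```

```text
pics
{'time_s': 0.0, 'qpos': [-1.256, 0.265, 1.605, 0.0, 1.274, -0.037], 'joint_velocities': [0.001, 0.0, -0.0, -0.002, -0.0, -0.0], 'joint_torque': [-0.001, -51.511, -36.731, 0.0, 0.013, -0.0], 'eef_pos': [0.232, -0.633, 0.23], 'ee_rot': [-0.001, 0.82, -0.572, -0.001], 'ft_force': [-0.144, 0.133, -0.697], 'wrist_torque': [0.035, 0.019, -0.08], 'gripper_width': 0.085}
scene [[371.2, 0.0, 321.2], [0.0, 371.2, 197.7], [0.0, 0.0, 1.0]] [[-0.795, -0.493, 0.354, 0.774], [0.607, -0.636, 0.476, 0.393], [-0.009, 0.593, 0.805, 0.752], [0.0, 0.0, 0.0, 1.0]] ['frame', 'camera_matrix', 'extrinsics']
top [[449.2, 0.0, 321.3], [0.0, 449.2, 199.6], [0.0, 0.0, 1.0]] [[0.001, 0.995, -0.104, 0.329], [-1.0, 0.002, 0.011, 0.021], [0.011, 0.104, 0.995, 1.281], [0.0, 0.0, 0.0, 1.0]] ['frame', 'camera_matrix', 'extrinsics']
wrist [[309.7, 0.0, 323.9], [0.0, 309.7, 198.8], [0.0, 0.0, 1.0]] [[0.345, 0.897, 0.278, 0.303], [-0.939, 0.33, 0.1, -0.608], [-0.002, -0.295, 0.955, 0.371], [0.0, 0.0, 0.0, 1.0]] ['frame', 'camera_matrix', 'extrinsics']
```

View pics/scene0.png

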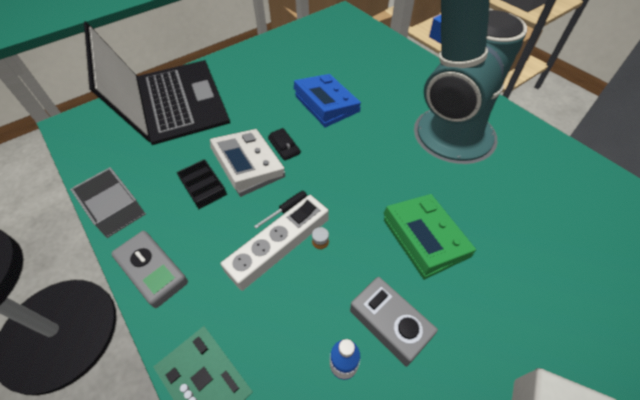

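View pics/top0.png

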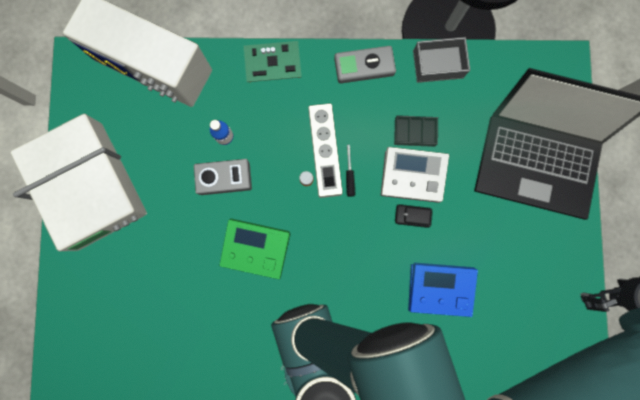

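View pics/wrist0.png

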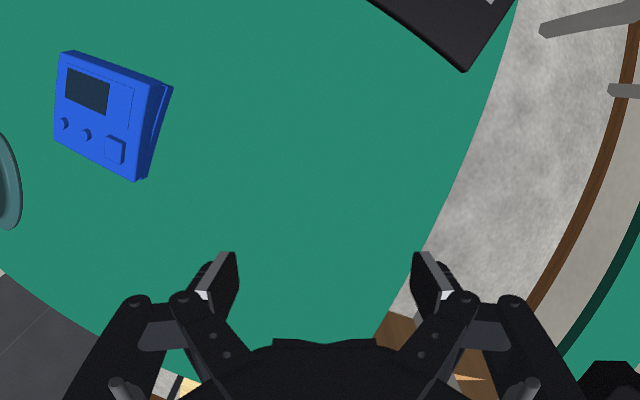

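The scene view shows the white console (247,158), blue (327,97) and green (428,233) consoles, the strip (275,240) with its rocker at (303,212), and the grey control box (393,318) with its round button at (407,328). In the top view these are the white console (415,175), blue (443,290), green (255,248), the rocker (329,177) and the round button (207,177). Another grey device lies at (365,64).

Candidates by top-view pixel:
- **Square key:** white console (432,186), blue (462,303) or green (269,264). I choose white.
- **Rocker:** only (329,177).
- **Start button:** round button (207,177), or the knob on the grey meter (372,60). I choose (207,177), on the two-button box.

Next, a close crop of the chosen ones.

Run:
```python
import cv2,numpy as np
t=cv2.imread("pics/top0.png"); s=cv2.imread("pics/scene0.png")
a=cv2.resize(t[90:230,180:460],None,fx=2.8,fy=2.8,interpolation=cv2.INTER_CUBIC)
cv2.imwrite("pics/topcrop.png",a)
b=cv2.resize(s[120:370,170:450],None,fx=2.4,fy=2.4,interpolation=cv2.INTER_CUBIC)
cv2.imwrite("pics/scenecrop.png",b); print(a.shape,b.shape)
```

```text
(392, 784, 3) (600, 672, 3)
```

View pics/topcrop.png

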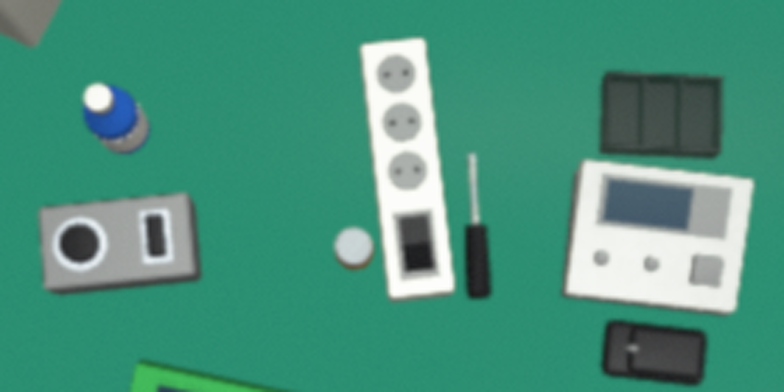

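View pics/scenecrop.png

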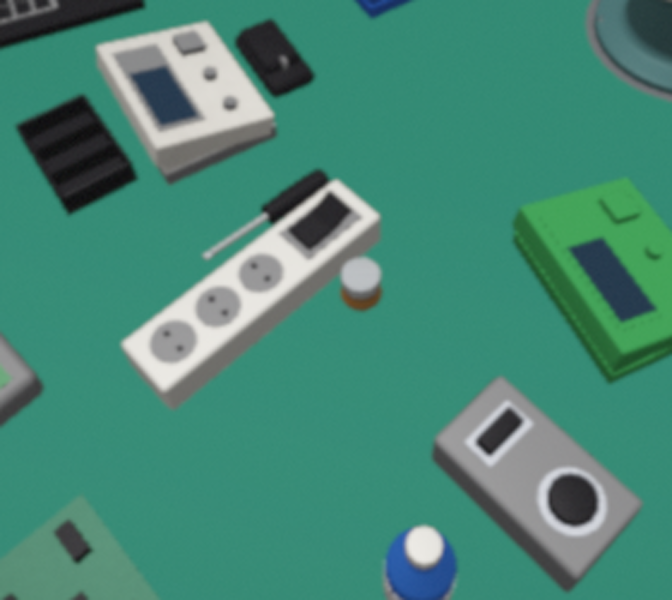

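```bash
cat > h.py <<'E'
import cv2,numpy as np
def load(n): 
    d=np.load(f"pics/{n}.npz"); return d["frame"][:,:,::-1].copy(),d["camera_matrix"],d["extrinsics"]
def ray(K,E,uv,fish=False):
    x=(uv[0]-K[0,2])/K[0,0]; y=(uv[1]-K[1,2])/K[1,1]
    if fish:
        r=np.hypot(x,y); k=np.sin(r)/r if r>1e-9 else 1; v=np.array([x*k,-y*k,-np.cos(r)])
    else: v=np.array([x,-y,-1.])
    v=E[:3,:3]@v; return E[:3,3],v/np.linalg.norm(v)
def onplane(K,E,uv,z,fish=False):
    o,v=ray(K,E,uv,fish); return o+v*(z-o[2])/v[2]
def tri(r1,r2):
    A=np.zeros((3,3));b=np.zeros(3)
    for o,v in(r1,r2):
        P=np.eye(3)-np.outer(v,v);A+=P;b+=P@o
    p=np.linalg.solve(A,b); return p,[np.linalg.norm((np.eye(3)-np.outer(v,v))@(p-o)) for o,v in(r1,r2)]
def blobs(mask,box,amin=15):
    m=np.zeros_like(mask); x0,y0,x1,y1=box; m[y0:y1,x0:x1]=mask[y0:y1,x0:x1]
    cs,_=cv2.findContours(m,cv2.RETR_EXTERNAL,cv2.CHAIN_APPROX_NONE)
    out=[]
    for c in cs:
        a=cv2.contourArea(c)
        if a>=amin:
            M=cv2.moments(c); out.append((a,(M['m10']/a,M['m01']/a),cv2.minAreaRect(c),c))
    return sorted(out,key=lambda t:-t[0])
E
python3 - <<'E'
from h import *
for n,rb,wb,cb,bb in(("top0",(312,160,342,195),(300,98,350,200),(380,140,452,206),(198,166,218,188)),("scene0",(285,195,322,228),(215,190,335,292),(205,125,290,197),(395,315,425,345))):
    f,K,E=load(n); hsv=cv2.cvtColor(f,cv2.COLOR_BGR2HSV); V=hsv[...,2];S=hsv[...,1]
    dark=((V<85)&(S<110)).astype(np.uint8)*255
    white=((S<50)&(V>195)).astype(np.uint8)*255
    def show(l,bl,z):
        for a,c,r,_ in bl[:2]: print(n,l,int(a),np.round(c,1),"rect",np.round(r[0],1),np.round(r[1],1),round(r[2],1),"->",np.round(onplane(K,E,c,z),4))
    show("rocker",blobs(dark,rb),.057); show("button",blobs(dark,bb),.062)
    for l,b,z in(("strip",wb,.045),("console",cb,.05)):
        B=blobs(white,b); show(l,B,z)
        print(" corners",np.round([onplane(K,E,p,z)[:2] for p in cv2.boxPoints(B[0][2])],4).tolist())
E
```

```text
top0 rocker 138 [328.3 177. ] rect [328.2 176.6] [18.1  9.4] 80.5 -> [ 0.5197 -0.0121  0.057 ]
top0 button 102 [207.6 176.5] rect [207.5 176.5] [11. 11.] 90.0 -> [0.5194 0.3184 0.062 ]
top0 strip 1965 [325.1 149.5] rect [325.1 149.3] [90.8 23. ] 83.4 -> [ 0.5992 -0.0033  0.045 ]
top0 strip 81 [306.  177.1] rect [306. 177.] [10. 10.] 90.0 -> [0.5211 0.0499 0.045 ]
 corners [[0.7257, 0.0437], [0.7336, -0.021], [0.4765, -0.0496], [0.469, 0.0138]]
top0 console 2771 [415.1 173.8] rect [415.3 173.9] [61.  47.6] 6.7 -> [ 0.5304 -0.2536  0.05  ]
 corners [[0.4738, -0.1611], [0.6069, -0.1784], [0.5872, -0.3478], [0.4544, -0.3286]]
scene0 rocker 244 [303.  212.2] rect [303.  211.5] [12.  23.3] 45.0 -> [ 0.5251 -0.011   0.057 ]
scene0 rocker 137 [293.  201.2] rect [293.5 200.3] [ 7.8 26.4] 53.1 -> [ 0.5255 -0.0501  0.057 ]
scene0 button 284 [408.1 327.9] rect [408. 328.] [20. 18.] 90.0 -> [0.5241 0.3176 0.062 ]
scene0 strip 2703 [272.7 238.3] rect [273.9 236.6] [ 26.1 115.9] 51.3 -> [ 0.6138 -0.0025  0.045 ]
 corners [[0.7329, -0.0201], [0.4686, -0.058], [0.474, 0.0127], [0.7284, 0.0407]]
scene0 console 2113 [245.8 154.5] rect [246.6 153.5] [46.7 61.5] 74.5 -> [ 0.5346 -0.251   0.05  ]
 corners [[0.5802, -0.3569], [0.4206, -0.3137], [0.485, -0.1555], [0.6277, -0.1998]]
```

Run:
```python
from h import *
R={}
for n,kb in(("top0",(424,178,441,195)),("scene0",(240,130,258,145))):
    f,K,E=load(n); g=cv2.cvtColor(f,cv2.COLOR_BGR2GRAY)
    print(n); x0,y0,x1,y1=kb; print(g[y0:y1,x0:x1])
    m=(g<190).astype(np.uint8)*255
    for a,c,r,_ in blobs(m,kb): print(int(a),np.round(c,1),np.round(r[1],1),round(r[2]),np.round(onplane(K,E,c,.053),4))
def both(u,v):
    _,K,E=load("top0");_,K2,E2=load("scene0"); return tri(ray(K,E,u),ray(K2,E2,v))
print("button",both((207.6,176.5),(408.1,327.9)))
```

```text
top0
[[240 241 241 242 241 241 240 239 239 239 239 238 238 237 237 237 237]
 [240 240 240 240 237 236 237 238 238 239 238 237 238 238 238 238 238]
 [239 239 237 230 217 213 222 228 230 230 230 231 232 234 237 238 238]
 [240 238 227 193 171 177 184 186 186 188 190 196 202 217 231 236 237]
 [240 238 222 166 150 164 168 166 167 167 170 172 177 191 217 233 237]
 [240 238 219 156 149 163 168 167 166 167 167 167 169 174 203 231 237]
 [241 238 218 155 153 165 166 167 166 166 166 166 167 170 198 230 236]
 [241 237 213 152 156 166 166 164 164 165 165 164 165 173 203 232 238]
 [240 233 199 145 157 164 164 163 164 163 162 162 165 180 214 235 238]
 [239 230 188 143 158 164 163 164 162 161 161 160 164 183 218 235 238]
 [238 226 173 139 156 162 162 160 160 160 159 159 165 193 227 237 239]
 [238 222 160 142 155 160 161 159 159 158 158 158 169 201 232 238 239]
 [237 222 168 150 155 159 159 158 157 157 156 157 167 200 231 238 238]
 [238 231 205 182 175 178 181 178 173 168 164 163 171 202 232 237 238]
 [240 239 233 228 227 227 228 225 220 204 196 188 195 218 235 238 237]
 [241 241 240 239 238 238 238 
[... 786 characters left out ...]
 160 126 127 136 138 139 139 138 137 135 135 134 143 164 190 207]
 [211 205 188 155 126 130 137 135 134 133 129 125 116 111 112 141 183 207]
 [212 211 203 180 135 119 125 122 115 109 101  94  89  89 106 149 191 209]
 [212 213 210 195 160 119 100  93  91  93  98 105 118 133 151 180 204 212]
 [212 213 212 208 189 155 117 113 128 142 155 166 182 193 198 204 210 213]
 [210 213 215 213 207 191 169 174 190 196 200 204 208 211 212 212 213 213]
 [205 214 215 215 213 209 203 204 209 211 213 213 214 214 214 213 214 214]]
107 [248.3 137.6] [10.8 13.6] 72 [ 0.4991 -0.2975  0.053 ]
button (array([0.52108291, 0.31834866, 0.05661748]), [np.float64(0.0016898845450660925), np.float64(0.0016898845450660817)])
```

```bash
python3 -m pendant '[{"z":0,"twist":0.1},{"twist":0.2},{"twist":0.3},{"twist":0.35},{"twist":0.35},{"twist":0.35},{"twist":0.35},{"twist":0.35},{"twist":0.35},{"twist":0.35}]' 1 40; python3 -c "
from station import *
s=observe();print(s['qpos'],s['eef_pos'],s['ee_rot'],s['gripper_width'],s['ft_force'])"
```

```text
[-1.25591297e+00  2.64585507e-01  1.60507086e+00 -9.13911498e-08
  1.27372820e+00 -3.68971200e-02] [ 0.23240467 -0.63311083  0.2302387 ] [-5.39617282e-04  8.19929491e-01 -5.72463821e-01 -7.15226192e-04] 0.08527512525135074 [-1.24489045  0.56706014  0.54796367]invalid input at $[0]: expected keys x, y, z, twist
```

```bash
python3 -m pendant '[{"x":0,"y":0,"z":0,"twist":0.1},{"x":0,"y":0,"z":0,"twist":0.2},{"x":0,"y":0,"z":0,"twist":0.3},{"x":0,"y":0,"z":0,"twist":0.35},{"x":0,"y":0,"z":0,"twist":0.35},{"x":0,"y":0,"z":0,"twist":0.35},{"x":0,"y":0,"z":0,"twist":0.35},{"x":0,"y":0,"z":0,"twist":0.35},{"x":0,"y":0,"z":0,"twist":0.35},{"x":0,"y":0,"z":0,"twist":0.35}]' 1 40; python3 -c "
from station import *
from scipy.spatial.transform import Rotation as R
s=observe();print(s['qpos'],s['eef_pos'],s['ee_rot'],s['gripper_width'],s['ft_force'])
q=s['ee_rot'];print(R.from_quat([*q[1:],q[0]]).as_matrix().round(3))"
```

```text
time_s: 1.15
eef_pos: [0.2326, -0.6337, 0.2313]
ee_rot: [-0.0, 0.708, -0.706, -0.0]
ft_force: [0.2, -0.5, 0.5]
gripper_width: 0.0001
[-1.25591675e+00  2.63895163e-01  1.60400780e+00  2.41542102e-06
  1.27369838e+00  3.12887560e-01] [ 0.23258043 -0.63365595  0.23127876] [-3.00260154e-06  7.07810466e-01 -7.06402396e-01 -3.34663465e-06] 5.557225905443122e-05 [ 0.16151497 -0.53669152  0.46311552]
[[ 0.002 -1.    -0.   ]
 [-1.    -0.002  0.   ]
 [-0.     0.    -1.   ]]
```

```bash
python3 -m pendant '[{"x":-0.04,"y":-0.0175,"z":0,"twist":0},{"x":-0.08,"y":-0.035,"z":0,"twist":0},{"x":-0.12,"y":-0.0525,"z":0,"twist":0},{"x":-0.16,"y":-0.07,"z":0,"twist":0},{"x":-0.2,"y":-0.0875,"z":0,"twist":0},{"x":-0.24,"y":-0.105,"z":0,"twist":0},{"x":-0.28,"y":-0.1225,"z":0,"twist":0},{"x":-0.32,"y":-0.14,"z":0,"twist":0},{"x":-0.36,"y":-0.1575,"z":0,"twist":0},{"x":-0.4,"y":-0.175,"z":0,"twist":0}]'
python3 -m pendant '[{"x":-0.04,"y":-0.0175,"z":0,"twist":0},{"x":-0.08,"y":-0.035,"z":0,"twist":0},{"x":-0.12,"y":-0.0525,"z":0,"twist":0},{"x":-0.16,"y":-0.07,"z":0,"twist":0},{"x":-0.19,"y":-0.085,"z":0.01,"twist":0},{"x":-0.22,"y":-0.097,"z":0.02,"twist":0},{"x":-0.22,"y":-0.097,"z":0.04,"twist":0},{"x":-0.22,"y":-0.097,"z":0.06,"twist":0},{"x":-0.22,"y":-0.097,"z":0.08,"twist":0},{"x":-0.22,"y":-0.097,"z":0.08,"twist":0}]'
python3 - <<'E'
from station import *
import cv2,numpy as np
c=camera("wrist"); cv2.imwrite("pics/w1.png",c["frame"][:,:,::-1]); np.savez("pics/w1.npz",**c)
c=camera("top"); cv2.imwrite("pics/t1.png",c["frame"][:,:,::-1]); np.savez("pics/t1.npz",**c)
print(observe()["qpos"])
E
```

```text
time_s: 2.15
eef_pos: [0.4073, -0.2318, 0.2317]
ee_rot: [-0.0, 0.708, -0.707, 0.001]
ft_force: [0.9, -0.6, 0.3]
gripper_width: -0.0002
time_s: 3.15
eef_pos: [0.501, -0.0127, 0.1484]
ee_rot: [0.002, 0.708, -0.706, -0.002]
ft_force: [-0.9, -0.0, 0.4]
gripper_width: 0.0002
[-7.56081578e-02  5.04121828e-03  2.04974211e+00  1.22612385e-05
  1.08742658e+00  1.49330145e+00]
```

View pics/w1.png

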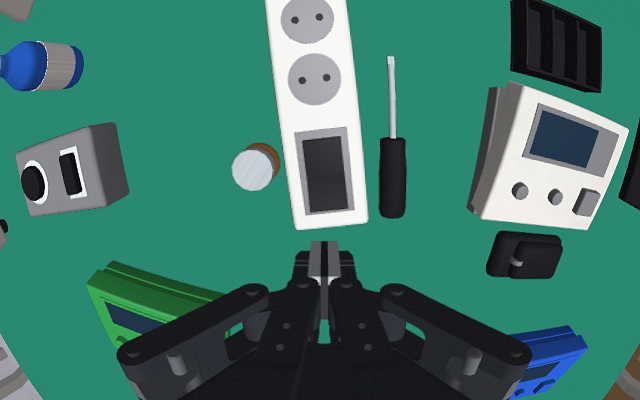

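The wrist view shows the strip with its rocker at (327,175), the near (raised) edge at about (331,211), the jar at (255,167), the screwdriver at (392,180), the white console's square key at (587,203) and the round button at (33,183).

Run:
```python
from h import *
f,K,E=load("w1")
g=cv2.cvtColor(f,cv2.COLOR_BGR2GRAY)
for l,b,t,z in(("rocker",(296,130,360,216),70,.057),("btn",(15,160,50,205),70,.062)):
    for a,c,r,_ in blobs((g<t).astype(np.uint8)*255,b,100)[:2]:
        print(l,int(a),np.round(c,1),np.round(r[1],1),np.round(onplane(K,E,c,z,True),4))
        print(np.round(cv2.boxPoints(r)).tolist())
for l,p,z in(("near rocker",(331,211),.064),("far rocker",(322,139),.054),("stripL",(297,229),.045),("stripR",(368,221),.045),("key",(588,202),.053),("tip",(325,275),.148)):
    print(l,np.round(onplane(K,E,p,z,True),4))
cv2.imwrite("pics/w1c.png",cv2.resize(f[110:290,240:440],None,fx=3,fy=3))
```

```text
rocker 2568 [324.8 173.8] [72.2 37.8] [ 0.5237 -0.0144  0.057 ]
[[302.0, 140.0], [340.0, 136.0], [348.0, 208.0], [310.0, 212.0]]
btn 592 [ 32.4 182.7] [34.5 22.2] [0.5227 0.3059 0.062 ]
[[18.0, 168.0], [40.0, 164.0], [47.0, 198.0], [25.0, 202.0]]
near rocker [ 0.4959 -0.0192  0.064 ]
far rocker [ 0.5501 -0.0122  0.054 ]
stripL [0.4725 0.0092 0.045 ]
stripR [ 0.48   -0.0514  0.045 ]
key [ 0.4994 -0.2979  0.053 ]
tip [ 0.49   -0.0144  0.148 ]
```

View pics/w1c.png

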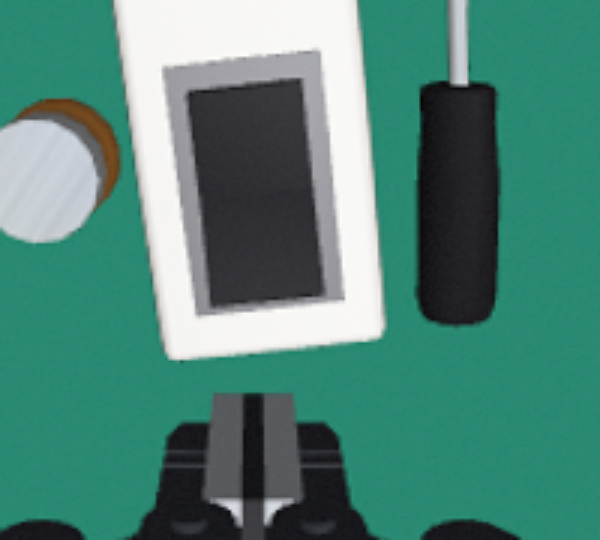

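```bash
python3 -m pendant '[{"x":0.002,"y":0,"z":0.02,"twist":0},{"x":0.002,"y":0,"z":0.04,"twist":0},{"x":0.002,"y":0,"z":0.06,"twist":0},{"x":0.002,"y":0,"z":0.075,"twist":0},{"x":0.002,"y":0,"z":0.08,"twist":0},{"x":0.002,"y":0,"z":0.084,"twist":0},{"x":0.002,"y":0,"z":0.088,"twist":0},{"x":0.002,"y":0,"z":0.091,"twist":0},{"x":0.002,"y":0,"z":0.093,"twist":0},{"x":0.002,"y":0,"z":0.095,"twist":0}]'
```

```text
time_s: 4.25
eef_pos: [0.5037, -0.0153, 0.0567]
ee_rot: [-0.0, 0.708, -0.706, 0.0]
ft_force: [-1.7, -1.0, 3.3]
gripper_width: 0.0001
```

Force is 3.3 N at 57 mm, so the rocker is tipping. I'll keep pressing slowly.

```bash
python3 -m pendant '[{"x":0,"y":0,"z":0.001,"twist":0},{"x":0,"y":0,"z":0.002,"twist":0},{"x":0,"y":0,"z":0.002,"twist":0},{"x":0,"y":0,"z":0.003,"twist":0},{"x":0,"y":0,"z":0.003,"twist":0},{"x":0,"y":0,"z":0.0035,"twist":0},{"x":0,"y":0,"z":0.0035,"twist":0},{"x":0,"y":0,"z":0.004,"twist":0},{"x":0,"y":0,"z":0.004,"twist":0},{"x":0,"y":0,"z":0.004,"twist":0}]'
```

```text
time_s: 5.25
eef_pos: [0.5038, -0.0152, 0.0539]
ee_rot: [-0.0, 0.708, -0.706, 0.0]
ft_force: [-6.1, -1.3, 14.8]
gripper_width: 0.0002
```

```bash
python3 -m pendant '[{"x":0,"y":0,"z":-0.02,"twist":0},{"x":0,"y":0,"z":-0.06,"twist":0},{"x":0,"y":0,"z":-0.1,"twist":0},{"x":0.04,"y":0.002,"z":-0.1,"twist":0},{"x":0.08,"y":0.004,"z":-0.1,"twist":0},{"x":0.12,"y":0.006,"z":-0.1,"twist":0},{"x":0.16,"y":0.008,"z":-0.1,"twist":0},{"x":0.2,"y":0.009,"z":-0.1,"twist":0},{"x":0.24,"y":0.01,"z":-0.1,"twist":0},{"x":0.24,"y":0.01,"z":-0.1,"twist":0}]'
python3 - <<'E'
from station import *
import cv2,numpy as np
for i in "wrist","scene":
    c=camera(i); cv2.imwrite(f"pics/{i}2.png",c["frame"][:,:,::-1]); np.savez(f"pics/{i}2.npz",**c)
f=cv2.imread("pics/scene2.png");cv2.imwrite("pics/s2c.png",cv2.resize(f[180:300,210:350],None,fx=4,fy=4,interpolation=cv2.INTER_CUBIC))
s=observe();print(s["eef_pos"],s["time_s"],s["ft_force"])
E
```

```text
time_s: 6.25
eef_pos: [0.4943, -0.2596, 0.1524]
ee_rot: [-0.0, -0.706, 0.708, -0.001]
ft_force: [0.4, -0.2, -0.1]
gripper_width: 0.0002
[ 0.49381598 -0.25568021  0.15183387] 6.35 [-0.94720565 -0.44779022 -0.04692167]
```

View pics/wrist2.png

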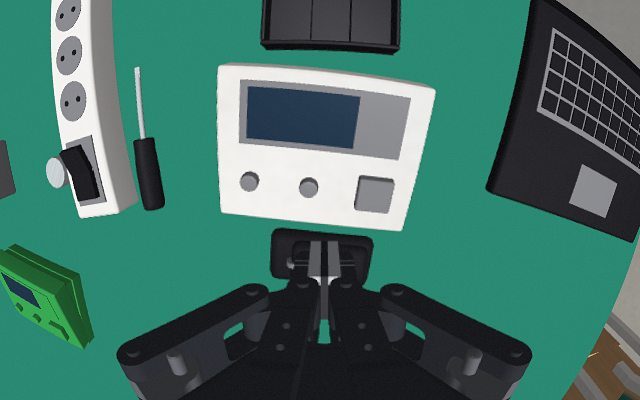

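View pics/s2c.png

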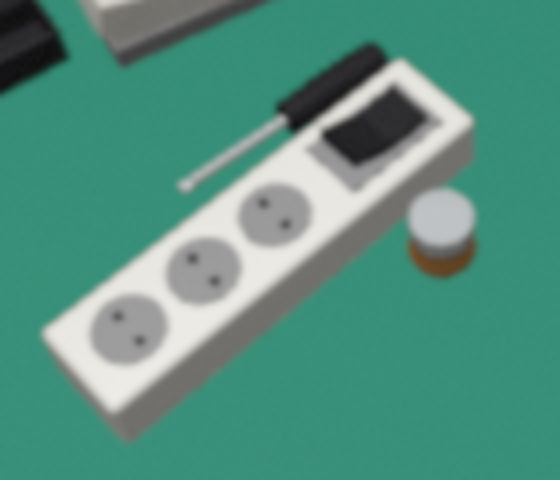

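The wrist view shows the rocker's socket-side end now raised at (78,165), so it is tipped over. The jar (57,172) and screwdriver (150,170) are undisturbed. The square key is at (375,194).

Run:
```python
from h import *
f,K,E=load("wrist2"); g=cv2.cvtColor(f,cv2.COLOR_BGR2GRAY)
for a,c,r,_ in blobs(((g<200)).astype(np.uint8)*255,(348,168,402,220),100)[:2]: print(int(a),np.round(c,1),np.round(r[1],1),np.round(onplane(K,E,c,.053,True),4))
for p in((358,177),(394,180),(391,212),(356,208)): print(np.round(onplane(K,E,p,.053,True),4))
print("tip",np.round(onplane(K,E,(324,245),.151,True),4))
```

```text
1248 [373.6 193.7] [38.1 36.5] [ 0.4992 -0.3013  0.053 ]
[ 0.5132 -0.2881  0.053 ]
[ 0.5108 -0.3178  0.053 ]
[ 0.4833 -0.317   0.053 ]
[ 0.487  -0.2872  0.053 ]
tip [ 0.5006 -0.2607  0.151 ]
```

```bash
python3 -m pendant '[{"x":0.025,"y":0,"z":0,"twist":0},{"x":0.045,"y":0,"z":0.01,"twist":0},{"x":0.045,"y":0,"z":0.04,"twist":0},{"x":0.045,"y":0,"z":0.07,"twist":0},{"x":0.045,"y":0,"z":0.085,"twist":0},{"x":0.045,"y":0,"z":0.092,"twist":0},{"x":0.045,"y":0,"z":0.095,"twist":0},{"x":0.045,"y":0,"z":0.097,"twist":0},{"x":0.045,"y":0,"z":0.099,"twist":0},{"x":0.045,"y":0,"z":0.101,"twist":0}]'
```

```text
time_s: 7.35
eef_pos: [0.4954, -0.3009, 0.0529]
ee_rot: [-0.0, 0.708, -0.706, 0.002]
ft_force: [1.0, 1.8, 3.2]
gripper_width: -0.0001
```

```bash
python3 -m pendant '[{"x":0,"y":0,"z":0.001,"twist":0},{"x":0,"y":0,"z":0.002,"twist":0},{"x":0,"y":0,"z":0.003,"twist":0},{"x":0,"y":0,"z":0.003,"twist":0},{"x":0,"y":0,"z":0.004,"twist":0},{"x":0,"y":0,"z":0.004,"twist":0},{"x":0,"y":0,"z":0.0045,"twist":0},{"x":0,"y":0,"z":0.0045,"twist":0},{"x":0,"y":0,"z":0.0045,"twist":0},{"x":0,"y":0,"z":0.0045,"twist":0}]'
```

```text
time_s: 8.35
eef_pos: [0.4944, -0.3006, 0.0477]
ee_rot: [-0.0, 0.708, -0.706, 0.001]
ft_force: [0.1, 0.4, 8.8]
gripper_width: 0.0004
```

```bash
python3 -m pendant '[{"x":0,"y":0,"z":0.0005,"twist":0},{"x":0,"y":0,"z":0.001,"twist":0},{"x":0,"y":0,"z":0.0015,"twist":0},{"x":0,"y":0,"z":0.0015,"twist":0},{"x":0,"y":0,"z":0.002,"twist":0},{"x":0,"y":0,"z":0.002,"twist":0},{"x":0,"y":0,"z":0.002,"twist":0},{"x":0,"y":0,"z":0.002,"twist":0},{"x":0,"y":0,"z":0.002,"twist":0},{"x":0,"y":0,"z":0.002,"twist":0}]'
```

```text
time_s: 9.35
eef_pos: [0.4946, -0.3007, 0.0474]
ee_rot: [-0.0, 0.708, -0.706, 0.001]
ft_force: [-3.4, 3.2, 18.1]
gripper_width: -0.0
```

```bash
python3 -m pendant '[{"x":0,"y":0,"z":-0.02,"twist":0},{"x":0,"y":0,"z":-0.06,"twist":0},{"x":0,"y":0,"z":-0.1,"twist":0},{"x":-0.04,"y":-0.002,"z":-0.12,"twist":0},{"x":-0.08,"y":-0.004,"z":-0.12,"twist":0},{"x":-0.12,"y":-0.006,"z":-0.12,"twist":0},{"x":-0.16,"y":-0.008,"z":-0.12,"twist":0},{"x":-0.2,"y":-0.01,"z":-0.12,"twist":0},{"x":-0.24,"y":-0.012,"z":-0.12,"twist":0},{"x":-0.28,"y":-0.014,"z":-0.12,"twist":0}]'
python3 - <<'E'
from station import *
import cv2,numpy as np
for i in "wrist","scene":
    c=camera(i); cv2.imwrite(f"pics/{i}3.png",c["frame"][:,:,::-1]); np.savez(f"pics/{i}3.npz",**c)
a=[cv2.resize(cv2.imread(f"pics/scene{k}.png")[120:200,200:300],None,fx=4,fy=4,interpolation=cv2.INTER_CUBIC) for k in (0,3)]
cv2.imwrite("pics/s3c.png",np.hstack(a))
s=observe();print(s["eef_pos"],s["time_s"],s["ft_force"])
E
```

```text
time_s: 10.35
eef_pos: [0.5059, -0.0186, 0.1636]
ee_rot: [0.001, 0.708, -0.707, -0.001]
ft_force: [0.6, -0.5, -0.5]
gripper_width: -0.0001
[ 0.50593105 -0.01614857  0.16354272] 10.45 [ 0.45190607 -0.69936146  0.24221851]
```

View pics/s3c.png

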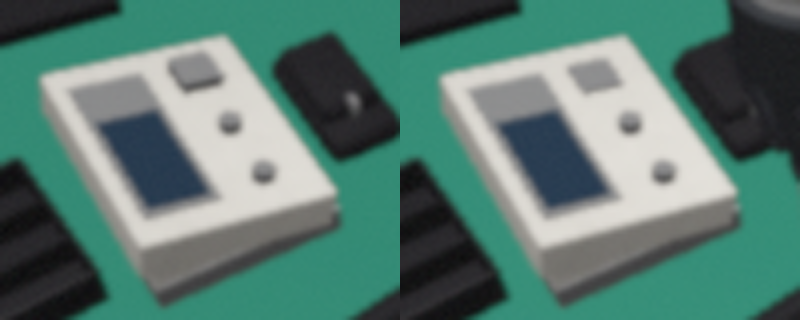

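View pics/wrist3.png

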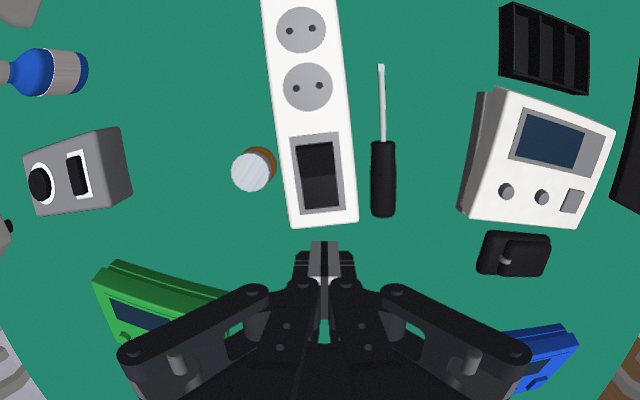

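Side-by-side scene crops (before, after): the square key at (595,75) is now nearly flush, where before it cast a tall dark edge. The round keys stand as before. The wrist view shows the rocker still tipped at (318,175) and everything else in place. On to the box.

```bash
python3 -m pendant '[{"x":-0.04,"y":-0.002,"z":0,"twist":0},{"x":-0.08,"y":-0.004,"z":0,"twist":0},{"x":-0.12,"y":-0.006,"z":0,"twist":0},{"x":-0.16,"y":-0.008,"z":0,"twist":0},{"x":-0.2,"y":-0.01,"z":0,"twist":0},{"x":-0.24,"y":-0.011,"z":0,"twist":0},{"x":-0.28,"y":-0.012,"z":0,"twist":0},{"x":-0.31,"y":-0.012,"z":0,"twist":0},{"x":-0.32,"y":-0.012,"z":0,"twist":0},{"x":-0.32,"y":-0.012,"z":0,"twist":0}]'
python3 - <<'E'
from station import *
import cv2,numpy as np
for i in "wrist",:
    c=camera(i); cv2.imwrite(f"pics/{i}4.png",c["frame"][:,:,::-1]); np.savez(f"pics/{i}4.npz",**c)
s=observe();print(s["eef_pos"],s["time_s"],s["qpos"])
from h import *
f,K,E=load("wrist4"); g=cv2.cvtColor(f,cv2.COLOR_BGR2GRAY)
for a,c,r,_ in blobs(((g<75)).astype(np.uint8)*255,(250,100,450,235),150)[:4]: print(int(a),np.round(c,1),np.round(r[1],1),np.round(onplane(K,E,c,.062,True),4))
E
```

```text
time_s: 11.45
eef_pos: [0.5184, 0.2999, 0.1637]
ee_rot: [0.001, 0.708, -0.706, -0.0]
ft_force: [-0.2, -0.4, -0.7]
gripper_width: -0.0002
[0.51849551 0.29880309 0.16382565] 11.5 [ 4.81709322e-01  1.72982114e-01  1.84211967e+00 -1.00419878e-03
  1.12886246e+00  2.05043136e+00]
1596 [302.4 192.7] [45. 45.] [0.5233 0.3162 0.062 ]
920 [390.3 183.8] [48.9 21.1] [0.5312 0.2441 0.062 ]
549 [336.3 136.7] [  5.9 158.7] [0.569  0.2891 0.062 ]
```

View pics/wrist4.png

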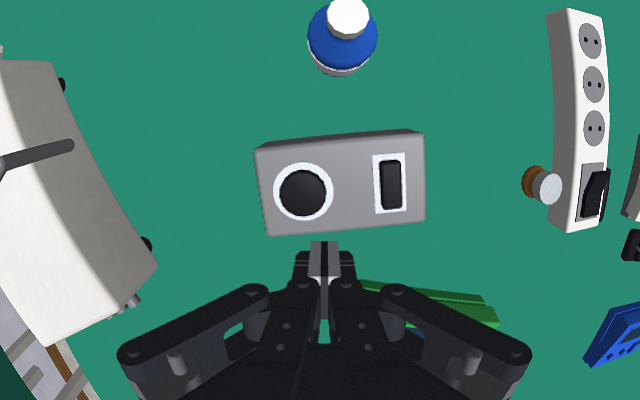

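The wrist view shows the round button at (302,193), the bar button at (390,184) and the bottle at (342,35), clear of the path. Button and bar are 73 mm apart (75 expected). I'll press.

```bash
python3 -m pendant '[{"x":-0.01,"y":-0.001,"z":0.01,"twist":0},{"x":-0.018,"y":-0.002,"z":0.03,"twist":0},{"x":-0.018,"y":-0.002,"z":0.06,"twist":0},{"x":-0.018,"y":-0.002,"z":0.085,"twist":0},{"x":-0.018,"y":-0.002,"z":0.096,"twist":0},{"x":-0.018,"y":-0.002,"z":0.101,"twist":0},{"x":-0.018,"y":-0.002,"z":0.104,"twist":0},{"x":-0.018,"y":-0.002,"z":0.107,"twist":0},{"x":-0.018,"y":-0.002,"z":0.109,"twist":0},{"x":-0.018,"y":-0.002,"z":0.11,"twist":0}]'
```

```text
time_s: 12.5
eef_pos: [0.5219, 0.318, 0.0561]
ee_rot: [-0.001, 0.708, -0.706, 0.001]
ft_force: [-1.4, -2.3, 5.3]
gripper_width: 0.0004
```

```bash
python3 -m pendant '[{"x":0,"y":0,"z":0.001,"twist":0},{"x":0,"y":0,"z":0.0015,"twist":0},{"x":0,"y":0,"z":0.002,"twist":0},{"x":0,"y":0,"z":0.0025,"twist":0},{"x":0,"y":0,"z":0.003,"twist":0},{"x":0,"y":0,"z":0.003,"twist":0},{"x":0,"y":0,"z":0.003,"twist":0},{"x":0,"y":0,"z":0.003,"twist":0},{"x":0,"y":0,"z":0.003,"twist":0},{"x":0,"y":0,"z":0.003,"twist":0}]'
```

```text
time_s: 13.5
eef_pos: [0.522, 0.3181, 0.0559]
ee_rot: [-0.001, 0.708, -0.706, 0.001]
ft_force: [-6.6, -6.5, 20.2]
gripper_width: -0.0002
```

At the stop: 20 N with no further motion, 6 mm below the button's resting height. Lift straight up.

```bash
python3 -m pendant '[{"x":0,"y":0,"z":-0.005,"twist":0},{"x":0,"y":0,"z":-0.012,"twist":0},{"x":0,"y":0,"z":-0.03,"twist":0},{"x":0,"y":0,"z":-0.06,"twist":0},{"x":0,"y":0,"z":-0.09,"twist":0},{"x":0,"y":0,"z":-0.11,"twist":0},{"x":0,"y":0,"z":-0.11,"twist":0},{"x":0,"y":0,"z":-0.11,"twist":0},{"x":0,"y":0,"z":-0.11,"twist":0},{"x":0,"y":0,"z":-0.11,"twist":0}]'
python3 - <<'E'
from station import *
import cv2,numpy as np
for i in "wrist","scene","top":
    c=camera(i); cv2.imwrite(f"pics/{i}5.png",c["frame"][:,:,::-1]); np.savez(f"pics/{i}5.npz",**c)
from h import *
f,K,E=load("wrist5"); g=cv2.cvtColor(f,cv2.COLOR_BGR2GRAY)
for a,c,r,_ in blobs(((g<75)).astype(np.uint8)*255,(250,100,470,235),150)[:3]: print(int(a),np.round(c,1),np.round(onplane(K,E,c,.062,True),4))
cv2.imwrite("pics/end.png",np.vstack([cv2.resize(f,(480,300)),cv2.resize(load("scene5")[0],(480,300))]))
E
```

```text
time_s: 14.5
eef_pos: [0.5197, 0.3173, 0.1597]
ee_rot: [0.002, 0.708, -0.706, -0.001]
ft_force: [0.0, -0.7, -1.1]
gripper_width: -0.0
1651 [323.  195.7] [0.5232 0.3169 0.062 ]
944 [411.2 186.9] [0.5309 0.2446 0.062 ]
653 [354.1 138.8] [0.5691 0.2929 0.062 ]
```

View pics/end.png

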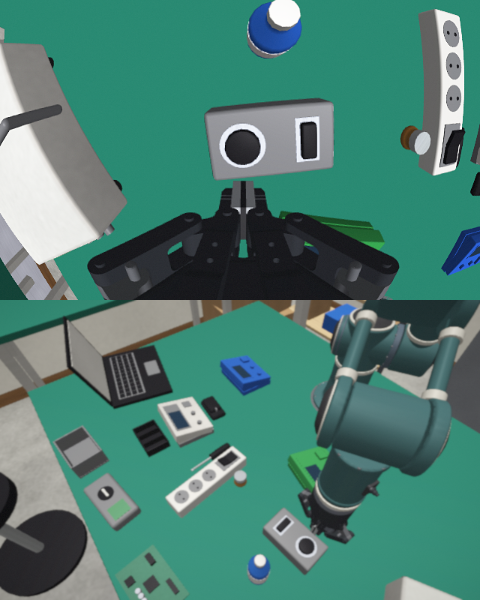

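The button is back up and the box hasn't moved: the button is at (0.5232, 0.3169), against (0.5233, 0.3162) before the press. The rocker is still tipped and the arm is clear.

```bash
python3 -c "
from station import *
print(job_done())"
```

```text
the job is handed in; nothing more can be done
None
```

I made the three presses in the order asked with the shut fingertips and handed the job in at about 15 s of the 48 s allowed; no verdict is reported.

- **Rocker:** pressed to its stop, 14.8 N with the fingertips at 53.9 mm (54 expected). Later pictures show its other end raised, so it has tipped over.
- **Square key (white console):** pressed to its stop, 18 N with the fingertips at 47.4 mm. That is about 1 mm lower than I expected, within the calibration error. The picture afterwards shows it nearly flush, and the two round keys look unchanged.
- **Round button:** pressed to its stop, 20 N with the fingertips at 55.9 mm (56 expected), then released. The last wrist picture shows it back up.

In the last pictures the box had moved less than 1 mm. The jar, screwdriver, mouse, tray and bottle looked undisturbed, judged by eye only. The only disagreement was in the first position estimates, which differed by 2–5 mm between cameras, and by 12 mm for the button from the first distant wrist view. I settled these with close wrist views before the key and button presses. No check failed.

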